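# Clear the tall jar and snap the organiser shut

## Task

The compartment organiser will not shut because the glass jar standing in it is too tall. Lift the jar out, stand it upright on the clear worktop to the left of the organiser, then swing the sprung lid over and press it down at the front, gently, just until its catch snaps and holds it shut by itself. Leave the cork and the tape roll in their compartments and the other things where they are.

Things in the scene. Friction and masses are not known exactly. Their poses are not given: they have to be found in the camera images.
- organiser: Open red compartment box, fixed to the worktop, 202 (x) x 292 (y) mm, walls 44 mm high. Origin: centre of its underside, on the worktop; x points from the lugs (front, towards the robot) to the hinge, y to its left, z up. Front wall at x = -101 mm, end walls at y = +-145 mm. Dividers between compartments are 37 mm high. Other compartments hold bagged odds and ends that belong to it.
- compartment (a point): Middle of the top (28 mm over the worktop) of the grey insert in the middle one of the three front compartments with grey inserts, each about 55 mm wide (organiser y); their centres lie 58 mm apart along y, all 70 mm in front of the organiser's origin. The jar, the cork and the tape roll stand one in each, in any order.
- clear_area (a point): Middle of the clear patch of worktop to the organiser's left (110 mm in front of and 205 mm to the left of its origin), about 80 x 80 mm and at worktop height.
- catch (a point): Middle of the steel strike rail along the organiser's front rim, 40 mm over the worktop, with two sprung tongues behind the lid's two lugs (75 mm either side) and rubber stops. It is height-adjustable: where the lid snaps and stops at the front varies by 10 mm from case to case, which this point does not show and the eye can hardly see.
- organiser_lid (a joint): Angle of the milky-clear lid about its hinge on the far (+x) side, rad. 0: level, 1.57: upright, grows as it opens. Released unlatched it springs open to 1.1 to 1.5 (weak spring, 1 to 2 N at the front edge). Shut and caught it rests at 0 to 0.06 according to the rail.
- lid_front (a point): Point on the flat outer face of the lid, mid front edge (edge 7 mm farther on); 198 mm from the hinge, 11 mm off the hinge's plane. Lid 292 mm wide, plate 2 mm. The last 10 mm need about 5 to 15 N here: the lugs pass the tongues with a snap, and within 2 mm more the lid meets hard stops. Stopped short, it springs open. The robot pressing over 40 N cracks it.
- lid_hinge (a point): Middle of the lid's hinge axis (organiser frame x = 103, z = 41 mm); the axis runs along the organiser's y. Fixed to the organiser.
- nut_jar: Glass screw-top jar of nuts, 51 mm in diameter, 72 mm tall (body to 58 mm, cap above it 47 mm wide), 0.11 to 0.22 kg. Origin: centre of its underside, z up its axis. On its insert its top is 100 mm over the worktop, so fingers pinching its upper 50 mm stay above dividers and walls. Not to be dropped or thrown (over 1.2 m/s).
- cork_small: Tapered cork stopper, 22 mm in diameter, 20 mm tall, in a front compartment. Origin: centre of its underside. Stays there.
- tape_black: Roll of black insulating tape, 52 mm in diameter, 18 mm tall, lying flat in a front compartment. Origin: centre of its underside. Stays there.
- polish_tin: Flat round tin, 61 mm in diameter, 23 mm tall, on the worktop in front of the organiser. Origin: centre of its underside. A bystander.
- eraser: Small eraser, 14 x 34 x 11 mm, on the worktop in front of the organiser. Origin: centre of its underside. A bystander.
Mind the look-alikes: they are no part of the job. What is shaped like the nut_jar but blue or red is not meant.

How it is judged:
By the outcome, as a careful person would: the job done as asked, in the order asked, and still so for the second after the job is handed in, with the robot touching nothing.
It also fails if it takes over 58 s, if anything falls off the work surface, if the arm or the gripper's body presses on something with over 40 N, if the wrist force passes 120 N, or if a joint passes its speed limit or range.

## Robot

A 7-joint arm with a two-finger parallel gripper is mounted at the origin on the work surface; the furniture and walls round the work are solid. World frame = base frame: x ahead of the robot, y to its left, z up, the work surface at z = 0. Lengths are in m, angles in rad, forces in N, time in s.
With the tool pointing down it reaches from about 0.4 to 0.85 m from the base axis. Payload 10.4 kg.
Tool frame: the origin (TCP) lies midway between the tips of the shut fingers; the grasp point (between the pads) lies 19 mm behind it; z points along the fingers, y is the line along which they close (so a half turn about z gives the same grasp; the last joint's range is limited). The gripper opens to 87 mm and grips with 3 to 60 N. Pads are 19 mm wide; open, the fingers measure 117 mm over their backs; the gripper's body (75 mm by 190 mm) begins 51 mm behind the grasp point.
Start: joints at [1.241, 0.332, -0.065, 1.46, 0.022, 1.35, -0.088], TCP at [0.189, -0.596, 0.223] pointing down, gripper open.
Joint ranges: [-2.6, 2.6], [-0.5, 2.12], [-1.47, 1.34], [0.16, 2.42], [-1.27, 4.41], [0.06, 2.06], [-2.6, 2.6]. Speed limits (rad/s): [2.22, 2.22, 2.79, 2.79, 3.14, 3.14, 3.14].

## Interface

Orientations are given as a unit quaternion [x, y, z, w].
In Python, from bench import r gives the robot as it stands.
- The arm moves only by the tool move_arm, never from a script. Its argument "targets" is a list of rows, each a list of 3 entries, a list of its own where there are three numbers: the shift along the tool's x, y, z in cm, then the turn, a rotation vector about the tool's x, y, z in rad, then the opening in per cent of the stroke, from 0 (shut) to 100 (fully open). In form: [[[x, y, z], [wx, wy, wz], gripper], ...]. A call has 1 to 20 rows; each row shifts and turns the commanded pose from where the row before left it, along the tool's axes as they then stand; what a row does not reach is not made up. A row lasts 1/8 s, in which the tool goes at most 62.5 mm and 10.7 degrees, less where a joint would pass 70% of its speed; a pose out of reach is approached as far as the arm can. A call with a gripper value outside its range is refused whole. The fingers move at their own pace and stop on an object; "grip_force" is the grip in N (left out, the last holds). Time passes only in rows, so rows that do not move let the fingers close. It gives the time, the measured TCP pose, the force, the opening and the grip force at its end, in the units of the state.
- r.read_state(): the state, without advancing time (a new reading comes with each control period).
- r.camera(name): name is "scene" or "top"; returns a dict with "image" (420x560x3 uint8, blue, green, red), "vertical_fov" (degrees; the focal length in pixels is half the picture's height over the tangent of half this angle, whatever the lens; pixels are square), "cx", "cy" (the principal point, pixels), "cam_to_world" (4x4, takes a point from camera to world coordinates). Camera axes: x right, y down, z forward; pixel columns grow to the right and rows downward; lengths in m; the calibration is good to about 2 mm. A picture is of the moment at which its call begins. There is no depth.
- r.close_job(): hands the job in; it is judged then, once.
The state is a dict: "time": time; "joint_positions": joint angles; "joint_vel": joint speeds; "joint_torque": joint torques, N m; "ee_pos": TCP position; "eef_rot": TCP orientation; "ft_force": force on the tool from outside, world axes, zero at the start; "torque": the same for the moment, N m; "width": finger opening in m; "grip_force": force on a finger pad.
Only numpy, scipy, OpenCV 4.12 (cv2) and the standard library are available. Lean on these libraries where they do the work, as an engineer would, in place of code of your own. Each camera call takes 0.05 s, during which the arm holds its last target. There are 200 camera calls.

## Working session

There is one attempt and no reset: what is moved stays moved. The work goes in short steps, Python scripts to look and compute and a tool call to move; the robot and the scene stay as the last step left them, time stands still between calls to the robot, and variables do not carry over. Pictures are saved under pics/ and viewed, at most 10 in all, crops included, and the job is handed in when it is done.

Besides the shell and the picture viewer there is one more tool, called after "Emit:" in YAML: its name, and indented under it one key for each argument. move_arm: Moves the arm, as the interface text tells. Its arguments: {"type":"object","properties":{"targets":{"type":"array"},"grip_force":{"type":"number"}},"required":["targets"]}

```bash
mkdir -p pics; cat > h.py <<'E'
import numpy as np,cv2,pickle
from bench import r
def snap(n):
    c=r.camera(n);pickle.dump(c,open(f'pics/{n}.pkl','wb'));return c
def K(c):
    return c['image'].shape[0]/2/np.tan(np.radians(c['vertical_fov'])/2)
def ray(c,u,v):
    T=np.array(c['cam_to_world']);d=T[:3,:3]@np.array([(u-c['cx'])/K(c),(v-c['cy'])/K(c),1]);return T[:3,3],d
def onz(c,u,v,z):
    o,d=ray(c,u,v);return o+d*(z-o[2])/d[2]
def proj(c,p):
    T=np.array(c['cam_to_world']);q=T[:3,:3].T@(np.array(p)-T[:3,3]);return K(c)*q[0]/q[2]+c['cx'],K(c)*q[1]/q[2]+c['cy']
E
python3 - <<'E'
from h import *
for n in('scene','top'):
    c=snap(n);cv2.imwrite(f'pics/{n}0.png',c['image']);print(n,c['vertical_fov'],c['cx'],c['cy'],np.round(c['cam_to_world'],3).tolist())
s=r.read_state();print(s)
E
```

```text
scene 50.97090044386542 282.202105936769 205.03035918900966 [[0.844, -0.471, 0.258, 0.287], [-0.537, -0.749, 0.388, -0.328], [0.011, -0.466, -0.885, 0.814], [0.0, 0.0, 0.0, 1.0]]
top 53.63882891442119 282.3009240883034 211.33413801213072 [[-0.024, -0.996, 0.09, 0.454], [-0.999, 0.021, -0.035, 0.003], [0.033, -0.09, -0.995, 0.902], [0.0, 0.0, 0.0, 1.0]]
{'time': 0.1, 'joint_positions': array([ 1.24142273,  0.33279861, -0.06467596,  1.46084266,  0.02160184,
        1.34991708, -0.08848243]), 'joint_vel': array([ 0.00264781, -0.00185421,  0.00189388, -0.00294898, -0.0029453 ,
        0.00039112, -0.00011063]), 'joint_torque': array([ 1.65763835e-03, -6.24547291e+01,  2.49209802e-02, -3.90720391e+01,
       -6.13672100e-02,  3.66791489e-02,  9.48948627e-05]), 'ee_pos': array([ 0.18861786, -0.59549644,  0.22184674]), 'eef_rot': array([ 9.88258010e-01,  1.52793003e-01, -1.30271389e-04, -6.21709981e-04]), 'ft_force': array([ 0.15922894, -0.28059262, -0.49973454]), 'torque': array([ 0.00768142, -0.00284667, -0.04619464]), 'grip_force': 0.0, 'width': 0.08685162646291525}
```

View pics/scene0.png

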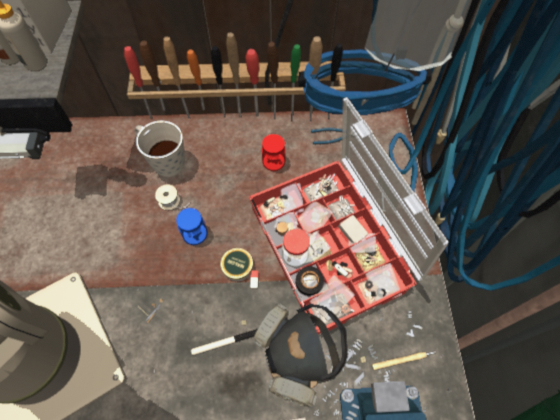

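View pics/top0.png

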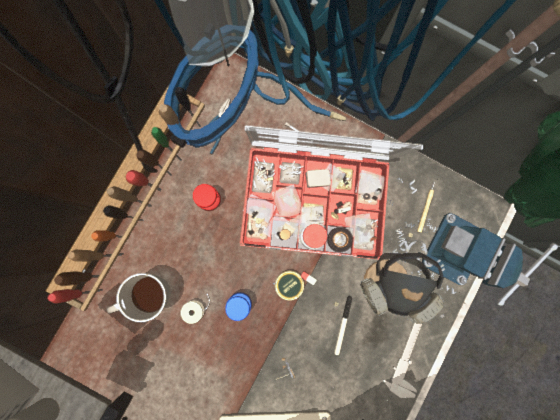

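Candidates for the jar (top view): the red-capped clear jar in the organiser's front row at (314,236), a red one at (207,197), a blue one at (238,306). By the description it is the one in the organiser. I'll check it in one close crop.

```bash
python3 - <<'E'
from h import *
a=pickle.load(open('pics/top.pkl','rb'));b=pickle.load(open('pics/scene.pkl','rb'))
A=cv2.resize(a['image'][120:270,230:400],None,fx=2.35,fy=2.35*1,interpolation=cv2.INTER_CUBIC)
A=cv2.resize(a['image'][120:270,230:430],(800,600),interpolation=cv2.INTER_CUBIC)
for i in range(0,200,20):cv2.putText(A,str(230+i),(i*4,10),0,.35,(0,255,255),1);cv2.line(A,(i*4,12),(i*4,18),(0,255,255),1)
for i in range(0,150,10):cv2.putText(A,str(120+i),(0,i*4+4),0,.35,(0,255,255),1)
cv2.imwrite('pics/topc.png',A)
B=cv2.resize(b['image'][150:330,235:455],(792,648))[:600]
B=cv2.resize(b['image'][155:335,235:455],(733,600),interpolation=cv2.INTER_CUBIC)
cv2.imwrite('pics/scc.png',B)
E
```

```text
(no output)
```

View pics/topc.png

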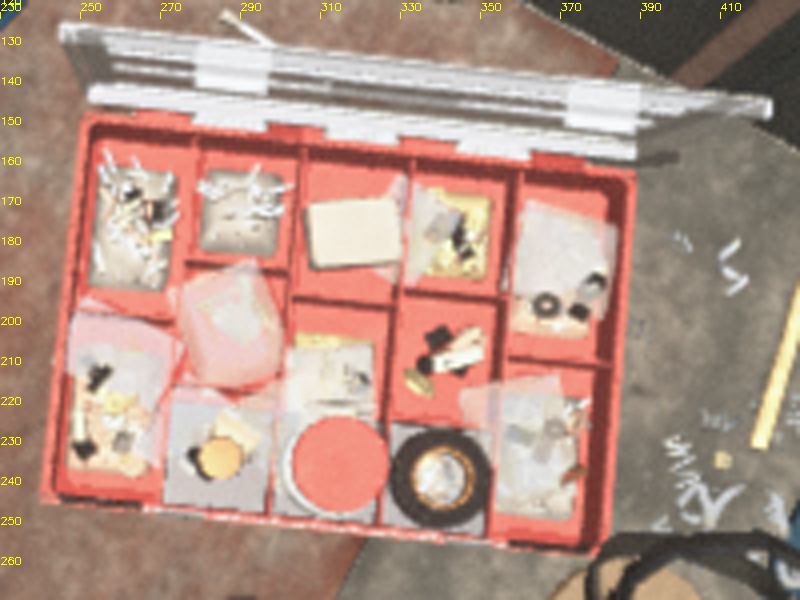

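View pics/scc.png

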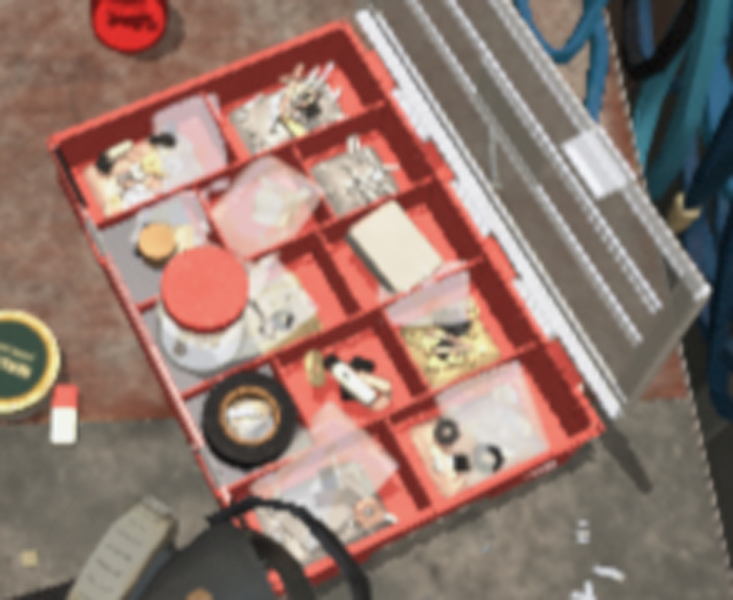

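The crops confirm it: the clear, red-capped jar with nuts stands in the middle insert (cap at top px (315,236), scene (296.5,241.4)), with the cork to its left and the tape to its right. Next, fit the organiser pose.

```bash
cat >> h.py <<'E'
def R2(a): return np.array([[np.cos(a),-np.sin(a)],[np.sin(a),np.cos(a)]])
E
python3 - <<'E'
from h import *
from scipy.optimize import least_squares as LS
a=pickle.load(open('pics/top.pkl','rb'));b=pickle.load(open('pics/scene.pkl','rb'))
C=[(-.101,.146),(-.101,-.146),(.101,.146),(.101,-.146)]
ta=[(240.5,244.5),(379.5,258.2),(251,149),(388.7,162.5)]
tb=[(250,198.5),(317.5,332),(338.5,161.6),(416.5,284)]
def w(p,q,z):return np.r_[R2(p[2])@q+p[:2],z]
def f(p):
    e=[]
    for q,u,v in zip(C,ta,tb):
        P=w(p,q,.044);e+=list(np.subtract(proj(a,P),u))+list(np.subtract(proj(b,P),v))
    return e
s=LS(f,[.5,0,0],loss='soft_l1');p=s.x;print(p,np.round(f(p),1))
g=lambda q:list(np.subtract(proj(a,[*q,.1]),(315,236.2)))+list(np.subtract(proj(b,[*q,.1]),(296.5,241.4)))
j=LS(g,[.45,0]);print('jar',j.x,np.round(g(j.x),1))
for n,q,z in[('comp',(-.07,0),.028),('clear',(-.11,.205),0),('front',(-.101,0),.04)]:print(n,w(p,q,z))
print('red',onz(a,207,190,.072),'blue',onz(a,238,301,.072))
np.save('org.npy',p)
# lid angle: project front edge corners
for th in(1.1,1.2,1.3,1.4,1.5):
    for y in(.146,-.146):
        x=.103-.205*np.cos(th)-.011*np.sin(th)*-1;z=.041+.205*np.sin(th)+.011*np.cos(th)
        print(th,y,np.round(proj(a,w(p,(x,y),z))),np.round(proj(b,w(p,(x,y),z))))
from scipy.spatial.transform import Rotation as R
st=r.read_state();print(R.from_quat(st['eef_rot']).as_matrix().round(3))
E
```

```text
[ 0.54786901 -0.0977489  -0.12171099] [ 0.6 -0.2 -0.7 -1.3  2.2 -0.1 -0.3  0.3  0.4 -0.7 -0.4 -0.4  0.1  0.
 -0.5 -0.4]
jar [ 0.47726208 -0.08810065] [ 0.5 -0.3 -0.5 -0.3]
comp [ 0.47838684 -0.08925015  0.028     ]
clear [0.46357195 0.11908976 0.        ]
front [ 0.44761617 -0.08548642  0.04      ]
red [0.5751454  0.12415312 0.072     ] blue [0.35414414 0.06540316 0.072     ]
1.1 0.146 [242. 169.] [309. 117.]
1.1 -0.146 [417. 187.] [404. 267.]
1.2 0.146 [242. 157.] [320. 111.]
1.2 -0.146 [420. 175.] [417. 260.]
1.3 0.146 [244. 144.] [331. 105.]
1.3 -0.146 [422. 163.] [430. 252.]
1.4 0.146 [245. 131.] [341.  99.]
1.4 -0.146 [423. 150.] [443. 246.]
1.5 0.146 [246. 119.] [352.  95.]
1.5 -0.146 [424. 138.] [455. 240.]
[[ 0.953  0.302 -0.   ]
 [ 0.302 -0.953  0.001]
 [-0.    -0.001 -1.   ]]
```

Emit:
move_arm:
  targets:
    - [[0,0,0],[0,0,0.143],85]
    - [[0,0,0],[0,0,0.143],85]
    - [[0,0,0],[0,0,0.143],85]
    - [[1.5,-3.6,0],[0,0,0],85]
    - [[1.5,-3.6,0],[0,0,0],85]
    - [[1.5,-3.6,0],[0,0,0],85]
    - [[1.5,-3.6,0],[0,0,0],85]
    - [[1.5,-3.6,0],[0,0,0],85]
    - [[1.5,-3.6,0],[0,0,0],85]
    - [[1.5,-3.6,0],[0,0,0],85]
    - [[1.5,-3.6,0],[0,0,0],85]
    - [[1.5,-3.6,0],[0,0,0],85]
    - [[1.5,-3.6,0],[0,0,0],85]
    - [[1.5,-3.6,0],[0,0,0],85]
    - [[1.5,-3.6,0],[0,0,0],85]
    - [[1.5,-3.6,0],[0,0,0],85]
    - [[1.5,-3.6,0],[0,0,0],85]
    - [[1.5,-3.6,0],[0,0,0],85]
  grip_force: 20

```text
time: 2.35
ee_pos: [0.4782, -0.0862, 0.2223]
eef_rot: [0.998, -0.061, -0.0, 0.0]
ft_force: [0.5, -0.3, -0.1]
width: 0.0739
grip_force: 0.0
```

```bash
cat >> h.py <<'E'
from scipy.spatial.transform import Rotation as Ro
def delta(t,yaw=None):
    s=r.read_state();M=Ro.from_quat(s['eef_rot']).as_matrix()
    print('t',s['time'],'pos',s['ee_pos'].round(4),'d cm',(M.T@(np.array(t)-s['ee_pos'])*100).round(2))
    p=np.load('org.npy') if yaw is None else [0,0,yaw]
    G=np.array([[np.cos(p[2]),np.sin(p[2]),0],[np.sin(p[2]),-np.cos(p[2]),0],[0,0,-1]])
    print('rot',Ro.from_matrix(M.T@G).as_rotvec().round(3),'F',s['ft_force'].round(1),'w',s['width'],'g',s['grip_force'])
E
python3 -c "
from h import *
delta([.4775,-.0885,.057])"
```

```text
t 2.35 pos [ 0.4782 -0.0862  0.2223] d cm [-0.04  0.24 16.53]
rot [ 0.     0.    -0.001] F [ 0.5 -0.3 -0.1] w 0.07393466259302767 g 0.0
```

Emit:
move_arm:
  targets:
    - [[0,0.2,2.5],[0,0,0],85]
    - [[0,0,2.5],[0,0,0],85]
    - [[0,0,2.5],[0,0,0],85]
    - [[0,0,2.5],[0,0,0],85]
    - [[0,0,2.5],[0,0,0],85]
    - [[0,0,2.0],[0,0,0],85]
    - [[0,0,1.5],[0,0,0],85]
    - [[0,0,0.5],[0,0,0],85]
    - [[0,0,0],[0,0,0],50]
    - [[0,0,0],[0,0,0],50]
    - [[0,0,0],[0,0,0],50]
    - [[0,0,0],[0,0,0],50]
    - [[0,0,0],[0,0,0],50]
    - [[0,0,0],[0,0,0],50]
  grip_force: 20

```text
time: 4.1
ee_pos: [0.4782, -0.089, 0.0581]
eef_rot: [0.998, -0.061, 0.0, -0.0]
ft_force: [-0.1, 2.0, 6.6]
width: 0.0498
grip_force: 20.0
```

Emit:
move_arm:
  targets:
    - [[0,0,-0.5],[0,0,0],40]
    - [[0,0,-1.0],[0,0,0],40]
    - [[0,0,-1.5],[0,0,0],40]
    - [[0,0,-2],[0,0,0],40]
    - [[0,0,-2],[0,0,0],40]
    - [[0,0,-2],[0,0,0],40]
    - [[0,0,0],[0,0,0],40]
  grip_force: 20

```text
time: 4.97
ee_pos: [0.4787, -0.0895, 0.1495]
eef_rot: [0.998, -0.061, 0.002, 0.0]
ft_force: [0.1, 0.4, -0.9]
width: 0.0498
grip_force: 20.0
```

```bash
python3 -c "
from h import *
delta([.4636,.1191,.031])
a=snap('top');b=snap('scene')
cv2.imwrite('pics/lift.png',np.hstack([cv2.resize(a['image'][100:340,180:440],(400,369)),cv2.resize(b['image'][100:340,180:440],(400,369))]))"
```

```text
t 4.975 pos [ 0.4787 -0.0895  0.1495] d cm [ -4.09 -20.53  11.82]
rot [ 0.001 -0.003 -0.001] F [ 0.1  0.4 -0.9] w 0.04977290893529855 g 19.99231459120864
```

View pics/lift.png

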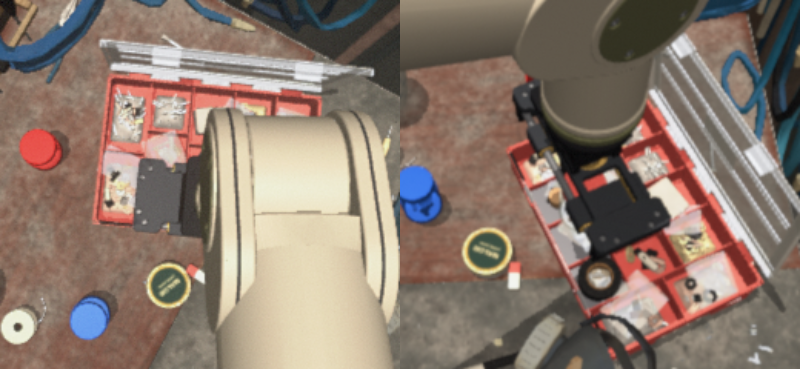

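Emit:
move_arm:
  targets:
    - [[-0.3,-1.5,0],[0,0,0],40]
    - [[-0.5,-2.5,0],[0,0,0],40]
    - [[-0.5,-2.5,0],[0,0,0],40]
    - [[-0.6,-3,0],[0,0,0],40]
    - [[-0.6,-3,0],[0,0,0],40]
    - [[-0.6,-3,0],[0,0,0],40]
    - [[-0.5,-2.5,0],[0,0,0],40]
    - [[-0.5,-2.5,0],[0,0,0],40]
    - [[0,0,1],[0,0,0],40]
    - [[0,0,2],[0,0,0],40]
    - [[0,0,2],[0,0,0],40]
    - [[0,0,2],[0,0,0],40]
    - [[0,0,2],[0,0,0],40]
    - [[0,0,1.5],[0,0,0],40]
    - [[0,0,0.5],[0,0,0],40]
    - [[0,0,0],[0,0,0],40]

```text
time: 7.08
ee_pos: [0.4619, 0.1192, 0.0375]
eef_rot: [0.998, -0.061, -0.0, 0.0]
ft_force: [-0.3, 0.2, -1.3]
width: 0.0499
grip_force: 20.0
```

```bash
python3 -c "
from h import *
delta([.4636,.1191,.0305])"
```

```text
t 7.075 pos [0.4619 0.1192 0.0375] d cm [ 0.17 -0.01  0.7 ]
rot [ 0.     0.    -0.001] F [-0.3  0.2 -1.3] w 0.049944979560387355 g 19.992498552204836
```

Emit:
move_arm:
  targets:
    - [[0,0,0.3],[0,0,0],40]
    - [[0,0,0.2],[0,0,0],40]
    - [[0,0,0.1],[0,0,0],40]
    - [[0,0,0],[0,0,0],40]

```text
time: 7.58
ee_pos: [0.462, 0.1192, 0.0316]
eef_rot: [0.998, -0.061, 0.0, 0.0]
ft_force: [0.4, 0.5, -2.1]
width: 0.0501
grip_force: 20.0
```

Emit:
move_arm:
  targets:
    - [[0,0,0.1],[0,0,0],40]
    - [[0,0,0],[0,0,0],40]

```text
time: 7.82
ee_pos: [0.462, 0.1192, 0.0305]
eef_rot: [0.998, -0.061, -0.0, 0.0]
ft_force: [-0.5, -0.7, -2.0]
width: 0.05
grip_force: 20.0
```

Emit:
move_arm:
  targets:
    - [[0,0,0.1],[0,0,0],40]
    - [[0,0,0],[0,0,0],40]

```text
time: 8.07
ee_pos: [0.4621, 0.1193, 0.0301]
eef_rot: [0.998, -0.061, 0.0, 0.0]
ft_force: [-2.9, -1.5, 8.7]
width: 0.05
grip_force: 20.0
```

Emit:
move_arm:
  targets:
    - [[0,0,0],[0,0,0],65]
    - [[0,0,0],[0,0,0],75]
    - [[0,0,0],[0,0,0],85]
    - [[0,0,0],[0,0,0],85]
    - [[0,0,-1],[0,0,0],85]
    - [[0,0,-2],[0,0,0],85]
    - [[0,0,-3],[0,0,0],85]
    - [[0,0,-3],[0,0,0],85]
    - [[0,0,-3],[0,0,0],40]
    - [[0,0,-3],[0,0,0],0]
    - [[0,0,-3],[0,0,0],0]
    - [[0,0,-3],[0,0,0],0]
    - [[0,0,-3],[0,0,0],0]
    - [[0,0,-3],[0,0,0],0]
    - [[0,0,0],[0,0,0],0]

```text
time: 9.95
ee_pos: [0.4627, 0.1198, 0.3022]
eef_rot: [0.998, -0.061, 0.002, -0.0]
ft_force: [0.1, 0.6, -0.1]
width: 0.0119
grip_force: 0.0
```

```bash
cat >> h.py <<'E'
def org():
    s=r.read_state();p=np.load('org.npy');q=R2(-p[2])@(s['ee_pos'][:2]-p[:2])
    print('t',s['time'],'org TCP mm',(np.r_[q,s['ee_pos'][2]]*1000).round(1),'F',s['ft_force'].round(1),'w',round(s['width'],4))
E
python3 -c "
from h import *
org();p=np.load('org.npy')
a=snap('top');b=snap('scene')
for u,v in((312,95),(340,105),(280,100)):
  for z in(0,.3,.4):
    q=onz(a,u,v,z);print(u,v,z,(R2(-p[2])@(q[:2]-p[:2])*1000).round())
w=lambda x,y,z:np.r_[R2(p[2])@(x,y)+p[:2],z]
print('jar base/top expected',proj(b,[.463,.119,.072]),proj(a,[.463,.119,.072]),proj(b,[.463,.119,0]))
im=np.hstack([a['image'][60:340,180:430],b['image'][60:340,150:450]]);cv2.imwrite('pics/rel.png',cv2.resize(im,(800,407)))"
```

```text
t 9.95 org TCP mm [-111.   205.6  302.2] F [ 0.1  0.6 -0.1] w 0.0119
312 95 0 [247.  26.]
312 95 0.3 [130.  47.]
312 95 0.4 [91. 54.]
340 105 0 [231. -38.]
340 105 0.3 [119.   4.]
340 105 0.4 [82. 18.]
280 100 0 [228.  97.]
280 100 0.3 [117.  94.]
280 100 0.4 [80. 93.]
jar base/top expected (np.float64(232.28158328496008), np.float64(168.74988088559968)) (np.float64(210.06949402265394), np.float64(246.02789432477056)) (np.float64(235.29875203175203), np.float64(186.96136493269893))
```

View pics/rel.png

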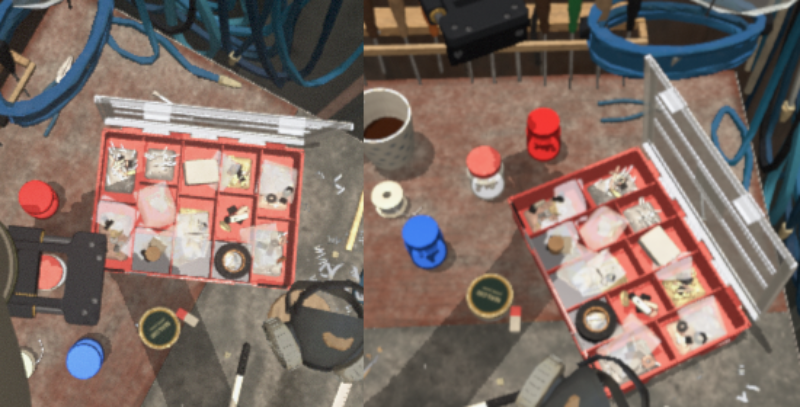

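The jar stands upright on the clear patch (scene px about (232,170)), the lid is still open at about 1.43 rad. Now over and behind the lid.

Emit:
move_arm:
  targets:
    - [[2,1.7,0],[0,0,0],0]
    - [[2,1.7,0],[0,0,0],0]
    - [[2,1.7,0],[0,0,0],0]
    - [[2,1.7,0],[0,0,0],0]
    - [[2,1.7,0],[0,0,0],0]
    - [[2,1.7,0],[0,0,0],0]
    - [[2,1.7,0],[0,0,0],0]
    - [[2,1.7,0],[0,0,0],0]
    - [[2,1.7,0],[0,0,0],0]
    - [[2,1.7,0],[0,0,0],0]
    - [[2,1.7,0],[0,0,0],0]
    - [[1.8,1.7,0],[0,0,0],0]
    - [[0,0,0],[0,0,0],0]

```text
time: 11.68
ee_pos: [0.674, -0.1156, 0.2974]
eef_rot: [0.998, -0.063, -0.001, 0.0]
ft_force: [0.1, 0.2, -0.6]
width: 0.0007
grip_force: 0.0
```

```bash
python3 -c "
from h import *
org()
a=snap('top');b=snap('scene')
im=np.hstack([a['image'][60:340,180:430],b['image'][20:300,220:520]]);cv2.imwrite('pics/beh.png',cv2.resize(im,(800,407)))"
```

```text
t 11.675 org TCP mm [127.4  -2.4 297.4] F [ 0.1  0.2 -0.6] w 0.0007
```

View pics/beh.png

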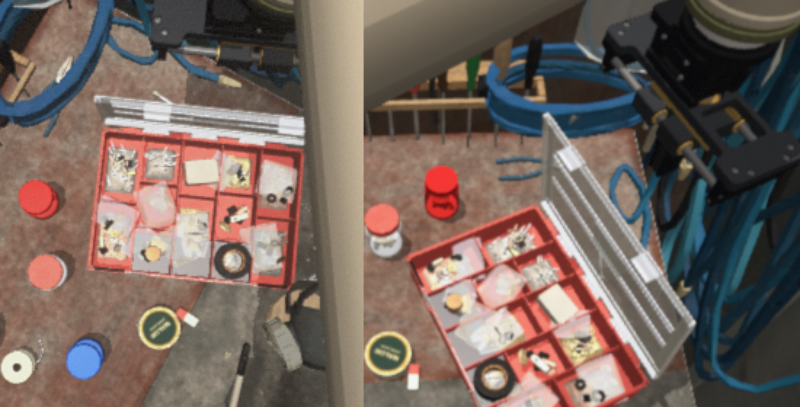

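The gripper is behind the lid with room around it. Descend.

Emit:
move_arm:
  targets:
    - [[0,0,1.5],[0,0,0],0]
    - [[0,0,2.5],[0,0,0],0]
    - [[0,0,2.5],[0,0,0],0]
    - [[0,0,1.5],[0,0,0],0]
    - [[0,0,0],[0,0,0],0]

```text
time: 12.4
ee_pos: [0.6726, -0.1121, 0.2183]
eef_rot: [0.998, -0.061, -0.001, 0.0]
ft_force: [-0.5, 0.9, 1.4]
width: 0.0005
grip_force: 0.0
```

```bash
python3 - <<'E'
from h import *
org()
# TCP path in org (x,z): contact at s on outer face, tip half width 9 mm in x
t0=None
for th in np.arange(1.45,-.01,-.1):
    s=.172+(.198-.172)*(1.45-th)/1.45
    x=.103-s*np.cos(th)+.011*np.sin(th);z=.041+s*np.sin(th)+.011*np.cos(th)
    x+=.009*min(1,np.sin(th)*1.0)
    if t0 is None:t0=(x,z)
    print(round(th,2),round(x*100,2),round(z*100,2),'step',round((x-t0[0])*100,2),round(-(z-t0[1])*100,2));t0=(x,z)
E
```

```text
t 12.4 org TCP mm [125.6   0.9 218.3] F [-0.5  0.9  1.4] w 0.0005
1.45 10.21 21.31 step 0.0 -0.0
1.35 8.45 21.3 step -1.77 0.01
1.25 6.66 21.11 step -1.78 0.19
1.15 4.88 20.74 step -1.78 0.37
1.05 3.12 20.19 step -1.76 0.55
0.95 1.4 19.46 step -1.72 0.73
0.85 -0.26 18.56 step -1.66 0.9
0.75 -1.84 17.48 step -1.58 1.07
0.65 -3.32 16.25 step -1.48 1.23
0.55 -4.69 14.87 step -1.37 1.38
0.45 -5.93 13.35 step -1.24 1.52
0.35 -7.02 11.71 step -1.09 1.64
0.25 -7.96 9.95 step -0.93 1.75
0.15 -8.71 8.11 step -0.76 1.85
0.05 -9.29 6.18 step -0.57 1.92
```

Emit:
move_arm:
  targets:
    - [[-1,0,0.2],[0,0,0],0]
    - [[-1,0,0.2],[0,0,0],0]
    - [[-1,0,0.1],[0,0,0],0]
    - [[-1.1,0,0],[0,0,0],0]
    - [[-0.9,0,0.1],[0,0,0],0]
    - [[-0.9,0,0.1],[0,0,0],0]
    - [[-1.8,0,0.4],[0,0,0],0]
    - [[-1.8,0,0.5],[0,0,0],0]
    - [[-1.7,0,0.7],[0,0,0],0]
    - [[-1.7,0,0.9],[0,0,0],0]
    - [[-1.6,0,1.1],[0,0,0],0]
    - [[0,0,0],[0,0,0],0]

```text
time: 13.9
ee_pos: [0.5283, -0.0947, 0.1762]
eef_rot: [0.998, -0.061, -0.001, 0.0]
ft_force: [0.6, 0.4, 1.0]
width: 0.0006
grip_force: 0.2
```

```bash
python3 -c "
from h import *
org()
a=snap('top');b=snap('scene')
im=np.hstack([a['image'][60:340,180:430],b['image'][20:300,220:520]]);cv2.imwrite('pics/push.png',cv2.resize(im,(800,407)))"
```

```text
t 13.9 org TCP mm [-19.8   0.7 176.2] F [0.6 0.4 1. ] w 0.0006
```

View pics/push.png

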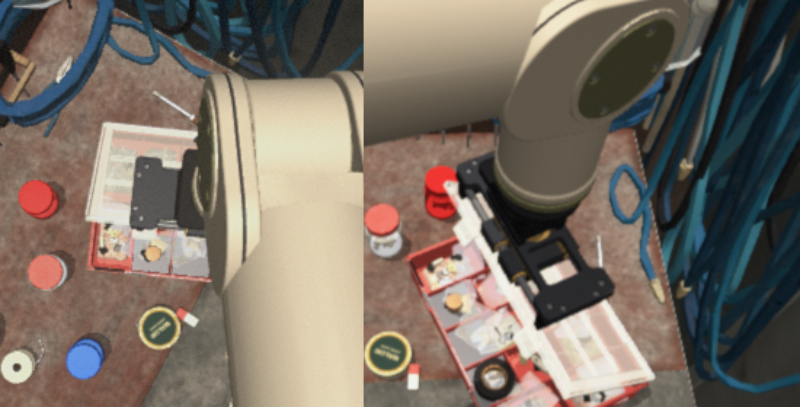

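The lid follows the fingertips (about 0.75 rad). Continue along the arc.

Emit:
move_arm:
  targets:
    - [[-1.3,0,1.4],[0,0,0],0]
    - [[-1.4,0,1.4],[0,0,0],0]
    - [[-1.2,0,1.5],[0,0,0],0]
    - [[-1.1,0,1.6],[0,0,0],0]
    - [[-0.9,0,1.7],[0,0,0],0]
    - [[-0.4,0,0.9],[0,0,0],0]
    - [[-0.4,0,0.5],[0,0,0],0]
    - [[0,0,0],[0,0,0],0]

```text
time: 15.0
ee_pos: [0.463, -0.0864, 0.0866]
eef_rot: [0.998, -0.061, -0.0, -0.0]
ft_force: [0.4, 0.2, 1.7]
width: 0.0005
grip_force: 0.4
```

```bash
python3 -c "
from h import *
org()"
```

```text
t 15.0 org TCP mm [-85.6   1.   86.6] F [0.4 0.2 1.7] w 0.0005
```

Emit:
move_arm:
  targets:
    - [[-0.4,0,0.8],[0,0,0],0]
    - [[-0.3,0,0.5],[0,0,0],0]
    - [[-0.2,0,0.3],[0,0,0],0]
    - [[0,0,0],[0,0,0],0]

```text
time: 15.5
ee_pos: [0.4536, -0.0853, 0.0703]
eef_rot: [0.998, -0.061, -0.0, -0.0]
ft_force: [-1.3, 0.1, 0.3]
width: 0.0006
grip_force: 0.5
```

Emit:
move_arm:
  targets:
    - [[0,0,0.2],[0,0,0],0]
    - [[0,0,0.1],[0,0,0],0]

```text
time: 15.75
ee_pos: [0.4537, -0.0854, 0.0674]
eef_rot: [0.998, -0.061, -0.0, 0.0]
ft_force: [-0.4, 1.3, 1.6]
width: 0.0003
grip_force: 0.8
```

Emit:
move_arm:
  targets:
    - [[0,0,0.1],[0,0,0],0]
    - [[0,0,0.1],[0,0,0],0]

```text
time: 16.0
ee_pos: [0.4539, -0.0854, 0.0655]
eef_rot: [0.998, -0.061, -0.0, 0.0]
ft_force: [-1.7, 1.1, 1.6]
width: 0.0007
grip_force: 0.8
```

Emit:
move_arm:
  targets:
    - [[0,0,0.1],[0,0,0],0]
    - [[0,0,0],[0,0,0],0]

```text
time: 16.25
ee_pos: [0.454, -0.0853, 0.0645]
eef_rot: [0.998, -0.061, -0.0, 0.0]
ft_force: [-0.0, 0.0, 1.2]
width: 0.0003
grip_force: 0.5
```

Emit:
move_arm:
  targets:
    - [[0,0,0.1],[0,0,0],0]
    - [[0,0,0],[0,0,0],0]

```text
time: 16.5
ee_pos: [0.454, -0.0854, 0.0637]
eef_rot: [0.998, -0.061, 0.0, 0.0]
ft_force: [-2.4, 0.3, 4.0]
width: 0.0003
grip_force: 2.1
```

Emit:
move_arm:
  targets:
    - [[0,0,0.1],[0,0,0],0]
    - [[0,0,0],[0,0,0],0]

```text
time: 16.75
ee_pos: [0.4539, -0.0854, 0.0627]
eef_rot: [0.998, -0.061, -0.0, 0.0]
ft_force: [-3.9, 0.7, 5.5]
width: 0.0002
grip_force: 2.7
```

Emit:
move_arm:
  targets:
    - [[0,0,0.1],[0,0,0],0]
    - [[0,0,0],[0,0,0],0]

```text
time: 17.0
ee_pos: [0.4539, -0.0854, 0.0617]
eef_rot: [0.998, -0.061, -0.0, 0.0]
ft_force: [-3.7, 0.3, 6.0]
width: 0.0004
grip_force: 3.1
```

Emit:
move_arm:
  targets:
    - [[0,0,0.1],[0,0,0],0]
    - [[0,0,0],[0,0,0],0]

```text
time: 17.25
ee_pos: [0.4537, -0.0853, 0.0607]
eef_rot: [0.998, -0.061, -0.0, 0.0]
ft_force: [-3.8, 0.6, 7.1]
width: 0.0004
grip_force: 3.6
```

Emit:
move_arm:
  targets:
    - [[0,0,0.1],[0,0,0],0]
    - [[0,0,0],[0,0,0],0]

```text
time: 17.5
ee_pos: [0.4537, -0.0853, 0.0597]
eef_rot: [0.998, -0.061, -0.0, 0.0]
ft_force: [-4.5, 1.4, 6.9]
width: 0.0001
grip_force: 4.1
```

Emit:
move_arm:
  targets:
    - [[0,0,0.1],[0,0,0],0]
    - [[0,0,0],[0,0,0],0]

```text
time: 17.75
ee_pos: [0.4536, -0.0853, 0.0587]
eef_rot: [0.998, -0.061, -0.0, 0.0]
ft_force: [-4.6, 0.2, 8.4]
width: 0.0004
grip_force: 4.1
```

Emit:
move_arm:
  targets:
    - [[0,0,0.1],[0,0,0],0]
    - [[0,0,0],[0,0,0],0]

```text
time: 18.0
ee_pos: [0.4541, -0.0854, 0.0574]
eef_rot: [0.998, -0.061, 0.0, 0.0]
ft_force: [-0.4, 0.1, -0.3]
width: -0.0002
grip_force: 0.0
```

Emit:
move_arm:
  targets:
    - [[0,0,0.1],[0,0,0],0]
    - [[0,0,0],[0,0,0],0]

```text
time: 18.25
ee_pos: [0.4542, -0.0854, 0.0565]
eef_rot: [0.998, -0.061, 0.0, -0.0]
ft_force: [0.8, -0.1, 0.2]
width: 0.0005
grip_force: 0.3
```

The force fell from 8.4 N to 0: the catch has snapped. Back off and check.

Emit:
move_arm:
  targets:
    - [[0,0,-0.3],[0,0,0],0]
    - [[0,0,-0.7],[0,0,0],0]
    - [[0,0,-2],[0,0,0],0]
    - [[-0.5,0,-3],[0,0,0],0]
    - [[-0.5,0,-4],[0,0,0],0]
    - [[-1,-3,-4],[0,0,0],0]
    - [[-1,-3,-4],[0,0,0],0]
    - [[0,-3,-3],[0,0,0],0]
    - [[0,-4,0],[0,0,0],0]
    - [[0,-4,0],[0,0,0],0]
    - [[0,0,0],[0,0,0],0]
    - [[0,0,0],[0,0,0],0]

```text
time: 19.75
ee_pos: [0.4448, 0.0864, 0.2667]
eef_rot: [0.998, -0.061, -0.0, 0.0]
ft_force: [-0.1, -0.2, -0.2]
width: 0.0005
grip_force: 0.0
```

```bash
python3 -c "
from h import *
org()
a=snap('top');b=snap('scene')
im=np.hstack([a['image'][60:340,180:430],b['image'][80:360,170:470]]);cv2.imwrite('pics/end.png',cv2.resize(im,(800,407)))"
```

```text
t 19.75 org TCP mm [-124.6  170.3  266.7] F [-0.1 -0.2 -0.2] w 0.0005
```

View pics/end.png

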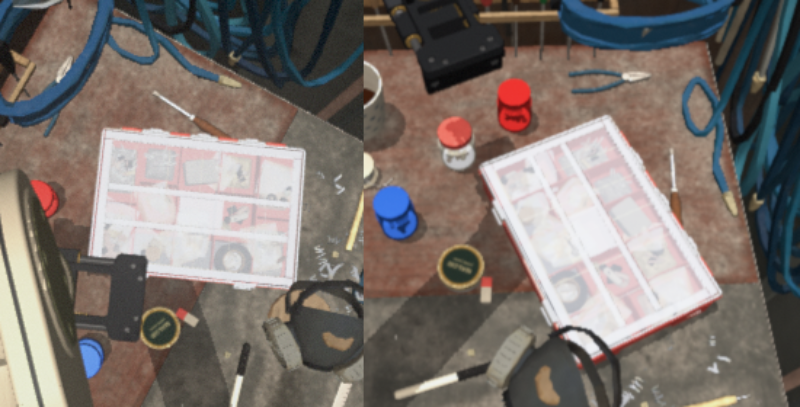

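The lid lies shut by itself and both lugs are down. The jar stands upright at left (crop px (455,143)), and the cork, tape, tin and eraser haven't moved. Handing in.

```bash
python3 -c "
from bench import r
print(r.close_job())"
```

```text
the job is handed in; nothing more can be done
None
```

The job is handed in: the jar stands upright on the clear patch to the organiser's left, and the lid, pressed at the front with at most about 8 N in the readings, snapped and stays shut by itself after about 20 s.

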